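# Bolt the tool chest shut

### The job

Lock the tool chest: slide its barrel bolt across through the keeper on the end board, with the handle raised, then feel lightly along the slotted rail for the notch and turn the handle down until it lies flat and fully home in the notch. Never force the handle hard against the rail, leave the things lying on the lid where they are, and let go of the handle.

Things in the scene. Friction and masses are not known exactly. Their poses are not given: they have to be found in the camera images.
- chest: Plywood tool chest fixed on the bench, 220 x 300 mm (x, y), 90 mm high. Origin at the centre of its underside, z up, x away from the robot at yaw 0, y left. On top a steel bolt rod, 12 mm thick, lies along the chest's y; its axis is at chest x = -20, z = 110 mm. It is shot towards chest -y through two straps on the lid (y = -50 and -80 mm) and the keeper.
- keeper (a point): Centre of the keeper strap on the end board, on the bolt axis (chest x = -20, y = -116, z = 110 mm). All straps stand 29 mm above the lid, 21 mm wide, feet 32 mm wide. The nose of the rod is through the keeper when the bolt has moved about 45 mm.
- bolt (a joint): How far the bolt has been shot, m: 0 drawn back, 0.085 hard stop. It slides along chest -y with about 2 N of friction and stays where it is left. The handle sits on it at chest y = 60 mm - bolt.
- handle (a joint): Turn of the handle about the bolt axis, rad: 0 upright, 1.571 flat, pointing to chest -x (fully home, possible only in the notch). Bearing down on the rail's top edge outside the notch it stops at about 1.05. It turns with a little friction (0.03 Nm) and stays where it is left.
- handle_bar: Round steel handle bar, 10 mm thick, reaching 75 mm from the bolt axis, with a 13 mm ball at the end. Origin on the bolt axis; its own z runs along the bar to the ball, y along the bolt (chest y).
- handle_grip (a point): Point on the handle bar 52 mm from the bolt axis, clear of the rail: the place to grip or push it. With the handle flat it is 20 mm above the lid.
- rail_seat: Thin steel foot plate, 20 x 156 x 3 mm, screwed to the lid, carrying the dark slotted rail: an upright bar along chest y, 6 mm thick, 129 mm long, under the handle 25 mm from the bolt axis, top edge 28 mm above the lid. Origin on the lid under the rail's middle (chest x = -45, y = 16.5, z = 90 mm), axes as the chest's. The rail does not yield; force at the grip is doubled there.
- notch_mid (a point): Middle of the range in which the rail's only notch lies, at the rail's top edge (chest x = -45, y = 0, z = 118 mm). The notch is 14 mm wide, 17 mm deep, open at the top, for the 10 mm bar. The rail was clamped by hand, so the true notch centre is up to 11 mm to either side along chest y (bolt = 0.049 to 0.071) and is not measured: feel for it.
- wood_ring_1_center (a point): Pale wooden ring, 67 mm across, 15 mm high, lying flat on the lid behind the bolt; its centre.
- turned_knob_center (a point): Turned wooden knob, 44 mm across, 48 mm high, on the lid behind the bolt; its centre.
- offcut_2_center (a point): Red-brown wood offcut, 40 x 55 x 20 mm, on the top behind the keeper; its centre.

How it is judged (in metres and radians):
On the way, in this order (a step that is already met when the one before it is completed fails the run):
1. the bolt is slid across (at least 40 mm) with the handle still raised (value of joint bolt above 0.04 m and value of joint handle below 1.25 rad), for 0.1 s.
2. the handle is turned down into the notch (value of joint handle above 1.46 rad and value of joint bolt above 0.045 m), for 0.2 s.
At the end, for the whole second after the job is handed in: The handle lies flat in the notch (within about 0.1 rad of fully down) with the bolt 45 to 75 mm across, the handle is let go, and the three things on the lid are within 15 mm of where they were (all of step 2 and value of joint bolt below 0.075 m and contact force between the fingers and handle_bar below 0.2 N and distance of each of wood_ring_1_center, turned_knob_center, offcut_2_center from where it was at the start of the episode below 0.015 m); the robot touches nothing.
It fails at once if the handle is forced against the rail with more than 35 N (contact force between handle_bar and rail_seat above 35 N).
It fails at once if the wooden ring is pushed more than 15 mm (distance of wood_ring_1_center from where it was at the start of the episode above 0.015 m).
It fails at once if the turned knob is pushed more than 15 mm (distance of turned_knob_center from where it was at the start of the episode above 0.015 m).
It fails at once if the wood offcut is pushed more than 15 mm (distance of offcut_2_center from where it was at the start of the episode above 0.015 m).
It also fails if it takes over 72 s, if anything falls off the work surface, if the arm or the gripper's body presses on something with over 40 N, if the wrist force passes 120 N, or if a joint passes its speed limit or range.

### The arm

A 6-joint arm with a two-finger parallel gripper is mounted at the origin on a cart in front of the work surface, level with it; the furniture and walls round the work are solid. World frame = base frame: x ahead of the robot, y to its left, z up, the work surface at z = 0. Lengths are in m, angles in degrees, forces in N, time in s.
With the tool pointing down it reaches from about 0.35 to 0.95 m from the base axis. Payload 17.4 kg.
Tool frame: the origin (TCP) lies midway between the tips of the shut fingers; the grasp point (between the pads) lies 19 mm behind it (pinch_z is the distance from the TCP to the grasp point, in m); z points along the fingers, y is the line along which they close (so a half turn about z gives the same grasp; the last joint's range is limited). The gripper opens to 93 mm and grips with 3 to 60 N. Pads are 15 mm wide; open, the fingers measure 128 mm over their backs; the gripper's body (75 mm by 188 mm) begins 65 mm behind the grasp point.
Start: joints at [-67.598, 6.646, 82.598, -0, 90.757, -2.166], TCP at [0.281, -0.614, 0.219] pointing down, gripper open.
Joint ranges: [-162.19, 162.19], [-47.58, 125.68], [4.15, 143.07], [-65.23, 245.23], [0.69, 171.88], [-170.13, 170.13]. Speed limits (degrees/s): [108.29, 108.29, 127.2, 180, 180, 180].

### API

Orientations are given as a 3x3 rotation matrix whose columns are the frame's x, y, z axes.
In Python, from station import * gives the robot as it stands.
- The arm moves only by the tool send_rows, never from a script. Its argument "plan" is one flat list of numbers, 7 for each row, row after row: the opening, from 0 (shut) to 1 (fully open), then the shift along the tool's x, y, z normalised to -1 to 1, where 1 is 0.02 m, then the turn, a rotation vector about the tool's x, y, z normalised to -1 to 1, where 1 is 90 degrees. A call has 1 to 12 rows; each row shifts and turns the commanded pose from where the row before left it, along the tool's axes as they then stand; what a row does not reach is not made up. A row lasts 1/12 s, in which the tool goes at most 41.7 mm and 7.16 degrees, less where a joint would pass 70% of its speed; a pose out of reach is approached as far as the arm can. A call with a number of a shift or a turn outside -1 to 1 is refused whole. A call with a gripper value outside its range is refused whole. The fingers move at their own pace and stop on an object; the grip force is fixed at half the most. Time passes only in rows, so rows that do not move let the fingers close. It gives the time, the measured TCP pose, the force, the opening and the grip force at its end, in the units of the state.
- sense(): the state, without advancing time (a new reading comes with each control period).
- grab_frame(name): name is "side" or "top"; returns a dict with "pixels" (420x560x3 uint8, red, green, blue), "z_map" (420x560 float32, m along the optical axis (not along the pixel's ray), 0 where there is no reading), "fov_y" (degrees; the focal length in pixels is half the picture's height over the tangent of half this angle, whatever the lens; pixels are square), "cx", "cy" (the principal point, pixels), "dist" ([k1, k2, p1, p2, k3] as OpenCV has them; the pictures are not rectified), "world_from_camera" (4x4, takes a point from camera to world coordinates). Camera axes: x right, y down, z forward; pixel columns grow to the right and rows downward; lengths in m; the calibration is good to about 2 mm. A picture is of the moment at which its call begins.
- close_job(): hands the job in; it is judged then, once.
The state is a dict: "t": time; "joints": joint angles; "joint_velocities": joint speeds; "effort": joint torques, N m; "tool_pos": TCP position; "ee_rot": TCP orientation; "ft_force": force on the tool from outside, world axes, zero at the start; "wrist_torque": the same for the moment, N m; "width": opening from 0.0 (shut) to 1.0 (fully open); "gripper_force": force on a finger pad.
Only numpy, scipy, OpenCV 4.12 (cv2) and the standard library are available. Lean on these libraries where they do the work, as an engineer would, in place of code of your own. Each camera call takes 0.05 s, during which the arm holds its last target. There are 200 camera calls.

## Working session

There is one attempt and no reset: what is moved stays moved. The work goes in short steps, Python scripts to look and compute and a tool call to move; the robot and the scene stay as the last step left them, time stands still between calls to the robot, and variables do not carry over. Pictures are saved under pics/ and viewed, at most 10 in all, crops included, and the job is handed in when it is done.

Besides the shell and the picture viewer there is one more tool, called after "Request:" as a command line: name --argument value ..., lists and objects as JSON in quotes. send_rows: Moves the arm, as the interface text tells. Scaled input: -1 to 1 covers 0.02 m each way for a shift and 90 degrees each way for a turn. Its arguments: {"type":"object","properties":{"plan":{"type":"array"}},"required":["plan"]}

```bash
mkdir -p pics
cat > h.py <<'E'
from station import *
import numpy as np, cv2
def grab(n,save=None):
    f=grab_frame(n)
    if save: cv2.imwrite('pics/'+save,f['pixels'][:,:,::-1])
    return f
def cloud(f):
    z=f['z_map'];h,w=z.shape
    fl=h/2/np.tan(np.radians(f['fov_y']/2))
    K=np.array([[fl,0,f['cx']],[0,fl,f['cy']],[0,0,1]])
    u,v=np.meshgrid(np.arange(w),np.arange(h))
    p=cv2.undistortPoints(np.stack([u,v],-1).reshape(-1,1,2).astype(np.float64),K,np.array(f['dist'])).reshape(h,w,2)
    P=np.dstack([p*z[...,None],z])
    T=np.array(f['world_from_camera'])
    W=P@T[:3,:3].T+T[:3,3]
    W[z==0]=np.nan
    return W
E
python3 - <<'E'
from h import *
for n in('top','side'):
    f=grab(n,n+'1.png'); W=cloud(f); np.save(n+'1.npy',W)
    print(np.round(f['world_from_camera'],3).tolist(),f['fov_y'])
s=sense();print(s['t'],s['tool_pos'],np.round(s['ee_rot'],3),s['width'],s['ft_force'])
W=np.load('top1.npy');m=(abs(W[...,2]-.09)<.004)
r=cv2.minAreaRect(W[m][:,:2].astype(np.float32)*1000);print(m.sum(),r)
E
```

```text
[[0.013, -0.993, 0.114, 0.525], [-1.0, -0.012, 0.007, 0.011], [-0.006, -0.114, -0.993, 0.983], [0.0, 0.0, 0.0, 1.0]] 53.471516758445745
[[-0.999, 0.041, -0.027, 0.652], [0.043, 0.474, -0.879, 0.791], [-0.023, -0.879, -0.476, 0.52], [0.0, 0.0, 0.0, 1.0]] 55.134367615239846
0.1 [ 0.28056784 -0.61373034  0.21798871] [[ 0.909  0.416 -0.   ]
 [ 0.416 -0.909  0.001]
 [ 0.    -0.001 -1.   ]] 1.0036350571162067 [ 1.22234935  0.24422892 -0.20344877]
12423 ((508.5915222167969, 68.96063232421875), (1195.224365234375, 622.1439208984375), 89.95282745361328)
```

View pics/top1.png

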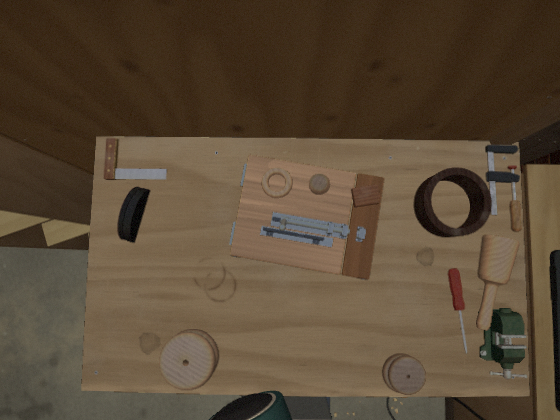

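View pics/side1.png

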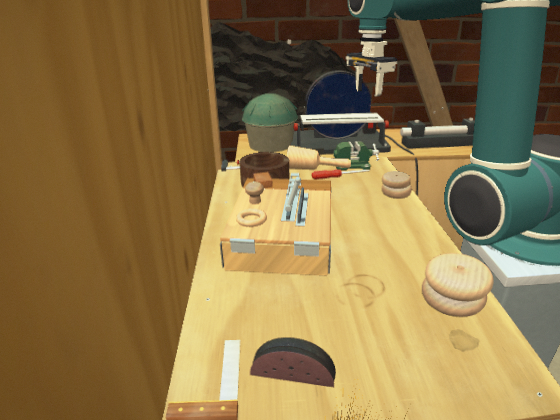

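The top view shows the chest at pixels (230–383, 157–278), with the end board to the right (-y) and slightly yawed. The ring is at (277,181), the knob at (319,184), the offcut at (367,191) and the rail at about (295,237). Next I'll fit the chest pose.

Run:
```python
from h import *
W=np.load('top1.npy')
roi=np.zeros(W.shape[:2],bool);roi[145:290,220:395]=1
m=roi&(W[...,2]>.08)
r=cv2.minAreaRect(W[m&(W[...,2]<.096)][:,:2].astype(np.float32)*1000);print(r,cv2.boxPoints(r))
print(np.nanmedian(W[m][:,2]))
hh=roi&(W[...,2]>.135)
for v,u in np.argwhere(hh)[::3]: print(u,v,np.round(W[v,u],3))
im=cv2.imread('pics/top1.png')[150:285,225:390]
cv2.imwrite('pics/c1.png',cv2.resize(im,None,fx=4.4,fy=4.4,interpolation=cv2.INTER_CUBIC))
S=np.load('side1.npy')
m=(S[...,2]>.14)&(S[...,2]<.2)&(abs(S[...,0]-.5)<.15)&(abs(S[...,1])<.2)
print('side');
for v,u in np.argwhere(m)[::6]: print(u,v,np.round(S[v,u],3))
```

```text
((615.0027465820312, -34.43731689453125), (309.1417236328125, 224.70550537109375), 80.66856384277344) [[ 479.07385 -168.74525]
 [ 700.8058  -205.18019]
 [ 750.93164   99.87062]
 [ 529.1997   136.30556]]
0.08983437602647937
322 176 [ 0.692 -0.064  0.135]
320 177 [ 0.69  -0.06   0.136]
315 178 [ 0.687 -0.049  0.138]
318 178 [ 0.687 -0.055  0.139]
322 178 [ 0.688 -0.064  0.135]
313 179 [ 0.686 -0.045  0.135]
316 179 [ 0.686 -0.051  0.137]
319 179 [ 0.686 -0.057  0.137]
323 179 [ 0.686 -0.066  0.136]
316 180 [ 0.684 -0.051  0.136]
319 180 [ 0.684 -0.057  0.136]
322 180 [ 0.683 -0.063  0.138]
313 181 [ 0.681 -0.045  0.136]
316 181 [ 0.681 -0.051  0.138]
319 181 [ 0.681 -0.057  0.139]
326 181 [ 0.682 -0.072  0.137]
313 182 [ 0.679 -0.045  0.138]
316 182 [ 0.679 -0.051  0.137]
319 182 [ 0.68  -0.058  0.135]
322 182 [ 0.68  -0.064  0.137]
325 182 [ 0.68  -0.07   0.136]
312 183 [ 0.677 -0.043  0.136]
316 183 [ 0.677 -0.051  0.138]
319 183 [ 0.677 -0.057  0.137]
323 183 [ 0.677 -0.066  0.137]
313 184 [ 0.675 -0.045  0.136]
317 184 [ 0.675 -0.053  0.136]
321 184 [ 0.675 -0.062  0.136]
324 184 [
[... 808 characters left out ...]
226 [0.585 0.019 0.179]
284 226 [0.585 0.013 0.179]
280 227 [0.582 0.021 0.182]
283 227 [0.583 0.015 0.181]
279 228 [0.581 0.023 0.177]
282 228 [0.581 0.017 0.182]
285 228 [0.581 0.011 0.179]
282 229 [0.579 0.017 0.18 ]
281 230 [0.577 0.019 0.178]
side
297 177 [0.585 0.012 0.181]
300 178 [0.579 0.016 0.18 ]
300 179 [0.579 0.017 0.178]
300 180 [0.579 0.018 0.176]
300 181 [0.579 0.019 0.174]
294 183 [0.591 0.014 0.168]
295 184 [0.589 0.017 0.167]
296 185 [0.587 0.02  0.166]
296 186 [0.587 0.018 0.163]
297 187 [0.585 0.018 0.16 ]
292 189 [0.596 0.015 0.154]
293 190 [0.594 0.018 0.153]
294 191 [0.592 0.02  0.152]
294 192 [0.592 0.018 0.149]
295 193 [0.59  0.019 0.147]
291 195 [0.598 0.017 0.141]
```

View pics/c1.png

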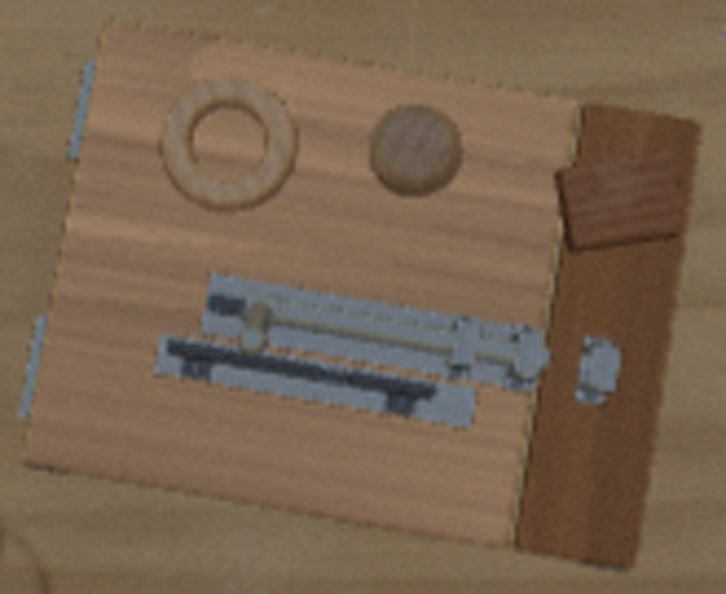

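The crop shows the handle leaning slightly towards -x, with its ball at crop (252,335). The straps are at (463,345) and (525,355), and the keeper is at (600,370). The rail runs from (170,347) to (435,390). I'll check the pose against the keeper and the rail.

Run:
```python
from h import *
W=np.load('top1.npy')
a=np.radians(-9.33);R=np.array([[np.cos(a),-np.sin(a)],[np.sin(a),np.cos(a)]]);c=np.array([.6142,-.039])
C=W.copy();C[...,:2]=(W[...,:2]-c)@R
C*=1000
roi=np.zeros(W.shape[:2],bool);roi[145:290,220:395]=1
def st(n,m):
    p=C[m&roi];print(n,len(p),np.round(np.nanpercentile(p,[2,50,98],axis=0)).tolist())
z=C[...,2];x=C[...,0];y=C[...,1]
near=abs(x+20)<25
st('keeper',near&(z>106)&(y<-100))
st('straps',near&(z>113)&(y<-30)&(y>-100))
st('rail',(z>110)&(z<124)&(x<-32)&(x>-58))
st('lid x',(abs(z-90)<5)&(y>0)&(y<100)); st('lid y',(abs(z-90)<5)&(x>-110)&(x<110))
st('bar',(z>140)&(x<30)); st('ball',(z>170)&(x<30))
st('ring',(z>98)&(x>20)&(y>0));st('knob',(z>120)&(x>20));st('offc',(z>103)&(x>20)&(y<-80))
```

```text
keeper 74 [[-31.0, -120.0, 108.0], [-21.0, -114.0, 118.0], [-10.0, -107.0, 121.0]]
straps 187 [[-34.0, -86.0, 113.0], [-20.0, -58.0, 118.0], [-11.0, -32.0, 122.0]]
rail 165 [[-48.0, -35.0, 113.0], [-46.0, 35.0, 117.0], [-42.0, 88.0, 121.0]]
lid x 3861 [[-109.0, 2.0, 86.0], [-5.0, 46.0, 90.0], [107.0, 98.0, 94.0]]
lid y 11786 [[-106.0, -143.0, 86.0], [-6.0, 9.0, 89.0], [106.0, 150.0, 93.0]]
bar 52 [[-46.0, 45.0, 141.0], [-38.0, 50.0, 178.0], [-25.0, 56.0, 183.0]]
ball 35 [[-46.0, 45.0, 176.0], [-41.0, 50.0, 179.0], [-35.0, 56.0, 183.0]]
ring 582 [[28.0, 1.0, 99.0], [59.0, 73.0, 104.0], [87.0, 110.0, 136.0]]
knob 350 [[45.0, -28.0, 127.0], [64.0, -8.0, 134.0], [85.0, 11.0, 138.0]]
offc 501 [[40.0, -139.0, 106.0], [62.0, -112.0, 109.0], [85.0, -84.0, 113.0]]
```

Pose check against what it must be:
- The keeper, straps, rail and lid all agree within about 2 mm.
- The bolt starts at about 10 mm and the handle at about 0.3 rad.

I'm moving now: turn the tool to the chest's axes, then go over the handle.

Request:
send_rows --plan '[1, 0, 0, -0.2, 0, 0, 0.0756, 1, 0, 0, -0.2, 0, 0, 0.0756, 1, 0, 0, -0.2, 0, 0, 0.0756, 1, 0, 0, -0.2, 0, 0, 0.0756, 1, 0, 0, -0.2, 0, 0, 0.0756, 1, 0.3, -1, 0, 0, 0, 0, 1, 0.3, -1, 0, 0, 0, 0, 1, 0.3, -1, 0, 0, 0, 0, 1, 0.3, -1, 0, 0, 0, 0, 1, 0.3, -1, 0, 0, 0, 0, 1, 0.3, -1, 0, 0, 0, 0, 1, 0.3, -1, 0, 0, 0, 0]'

```text
t: 1.1
tool_pos: [0.3453, -0.4817, 0.2383]
ee_rot: [[0.986, -0.164, -0.0], [-0.164, -0.986, 0.0], [-0.0, -0.0, -1.0]]
ft_force: [0.1, -0.1, 1.1]
width: 1.003
gripper_force: 0.0
```

Request:
send_rows --plan '[1, 0.3, -1, 0, 0, 0, 0, 1, 0.3, -1, 0, 0, 0, 0, 1, 0.3, -1, 0, 0, 0, 0, 1, 0.3, -1, 0, 0, 0, 0, 1, 0.3, -1, 0, 0, 0, 0, 1, 0.3, -1, 0, 0, 0, 0, 1, 0.3, -1, 0, 0, 0, 0, 1, 0.3, -1, 0, 0, 0, 0, 1, 0.3, -1, 0, 0, 0, 0, 1, 0.3, -1, 0, 0, 0, 0, 1, 0.3, -1, 0, 0, 0, 0, 1, 0.3, -1, 0, 0, 0, 0]'

```text
t: 2.1
tool_pos: [0.4557, -0.2567, 0.2384]
ee_rot: [[0.986, -0.164, -0.0], [-0.164, -0.986, 0.0], [-0.0, -0.0, -1.0]]
ft_force: [1.1, -0.4, -0.2]
width: 0.997
gripper_force: 0.0
```

Request:
send_rows --plan '[1, 0.3, -1, 0, 0, 0, 0, 1, 0.3, -1, 0, 0, 0, 0, 1, 0.3, -1, 0, 0, 0, 0, 1, 0.3, -1, 0, 0, 0, 0, 1, 0.3, -1, 0, 0, 0, 0, 1, 0.3, -1, 0, 0, 0, 0, 1, 0.3, -1, 0, 0, 0, 0, 1, 0.3, -1, 0, 0, 0, 0, 1, 0.3, -1, 0, 0, 0, 0, 1, 0.3, -1, 0, 0, 0, 0, 1, 0, 0, 0, 0, 0, 0, 1, 0, 0, 0, 0, 0, 0]'

```text
t: 3.1
tool_pos: [0.5475, -0.0698, 0.2382]
ee_rot: [[0.987, -0.163, -0.001], [-0.163, -0.987, 0.0], [-0.001, 0.0, -1.0]]
ft_force: [0.3, -0.4, 0.3]
width: 1.001
gripper_force: 0.0
```

```bash
cat >> h.py <<'E'
A=np.radians(-9.33);RC=np.array([[np.cos(A),-np.sin(A),0],[np.sin(A),np.cos(A),0],[0,0,1]]);CC=np.array([.6142,-.039,0])
def rep():
    s=sense();print('t %.2f'%s['t'],'tcp chest mm',np.round((np.array(s['tool_pos'])-CC)@RC*1000,1),'F chest',np.round(np.array(s['ft_force'])@RC,2),'w %.3f g %.1f'%(s['width'],s['gripper_force']))
    return s
E
python3 -c "
from h import *
s=rep();print(np.round(RC.T@np.array(s['ee_rot']),3),np.round(s['joints'],1))"
```

```text
t 3.10 tcp chest mm [-60.8 -41.2 238.2] F chest [ 0.35 -0.35  0.28] w 1.001 g 0.0
[[ 1.    -0.    -0.001]
 [-0.    -1.    -0.   ]
 [-0.001  0.    -1.   ]] [-9.9 -9.  96.2 -0.  92.8 89.5]
```

Request:
send_rows --plan '[1, 0.225, -0.756, 0, 0, 0, 0, 1, 0.225, -0.756, 0, 0, 0, 0, 1, 0.225, -0.756, 0, 0, 0, 0, 1, 0.225, -0.756, 0, 0, 0, 0, 1, 0.225, -0.756, 0, 0, 0, 0, 1, 0.225, -0.756, 0, 0, 0, 0, 1, 0, 0, 0.7, 0, 0, 0, 1, 0, 0, 0.7, 0, 0, 0, 1, 0, 0, 0.7, 0, 0, 0, 1, 0, 0, 0, 0, 0, 0, 1, 0, 0, 0, 0, 0, 0]'

```text
t: 4.02
tool_pos: [0.5884, 0.0141, 0.1953]
ee_rot: [[0.986, -0.165, -0.002], [-0.165, -0.986, -0.0], [-0.002, 0.0, -1.0]]
ft_force: [0.1, 0.5, 0.1]
width: 1.001
gripper_force: 0.0
```

```bash
python3 -c "
from h import *
rep();f=grab('side');im=f['pixels'][90:260,200:370,::-1];cv2.imwrite('pics/s2.png',cv2.resize(im,None,fx=3.5,fy=3.5,interpolation=cv2.INTER_CUBIC))"
```

```text
t 4.02 tcp chest mm [-34.1  48.2 195.3] F chest [0.06 0.51 0.06] w 1.001 g 0.0
```

View pics/s2.png

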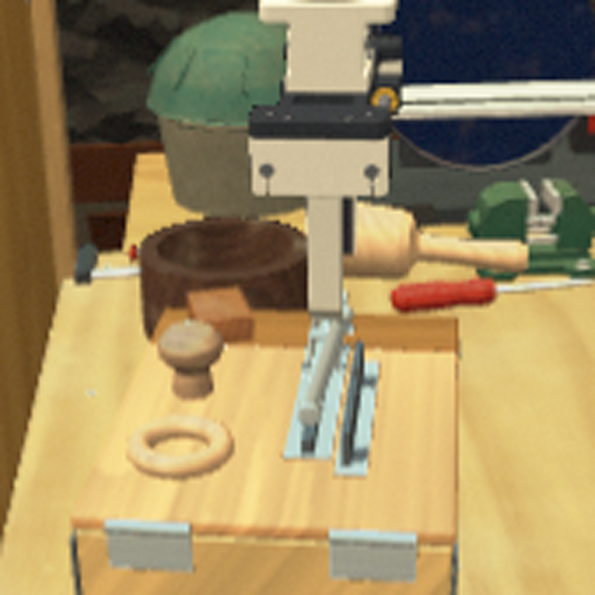

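The fingers (crop 325,315) are over the handle bar, which is at about (320,370). Next I lower 59 mm and close.

Request:
send_rows --plan '[1, 0, 0, 0.74, 0, 0, 0, 1, 0, 0, 0.74, 0, 0, 0, 1, 0, 0, 0.74, 0, 0, 0, 1, 0, 0, 0.74, 0, 0, 0, 0, 0, 0, 0, 0, 0, 0, 0, 0, 0, 0, 0, 0, 0, 0, 0, 0, 0, 0, 0, 0, 0, 0, 0, 0, 0, 0, 0, 0, 0, 0, 0, 0, 0, 0, 0, 0, 0, 0, 0, 0, 0, 0, 0, 0, 0, 0, 0, 0]'

```text
t: 4.98
tool_pos: [0.5892, 0.0147, 0.1379]
ee_rot: [[0.986, -0.164, 0.001], [-0.164, -0.986, -0.0], [0.001, -0.0, -1.0]]
ft_force: [-0.5, -0.1, 0.4]
width: 0.548
gripper_force: 0.0
```

Request:
send_rows --plan '[0, 0, 0, 0, 0, 0, 0, 0, 0, 0, 0, 0, 0, 0]'

```text
t: 5.15
tool_pos: [0.5891, 0.0147, 0.1376]
ee_rot: [[0.986, -0.164, 0.0], [-0.164, -0.986, -0.0], [0.0, -0.0, -1.0]]
ft_force: [0.3, -0.1, -0.4]
width: 0.405
gripper_force: 0.0
```

```bash
python3 -c "
from h import *
rep()"
```

```text
t 5.15 tcp chest mm [-33.5  48.9 137.6] F chest [ 0.28 -0.08 -0.36] w 0.405 g 0.0
```

Request:
send_rows --plan '[0, 0, 0, 0, 0, 0, 0, 0, 0, 0, 0, 0, 0, 0, 0, 0, 0, 0, 0, 0, 0, 0, 0, 0, 0, 0, 0, 0, 0, 0, 0, 0, 0, 0, 0, 0, 0, 0, 0, 0, 0, 0, 0, 0, 0, 0, 0, 0, 0]'

```text
t: 5.73
tool_pos: [0.5891, 0.0148, 0.1374]
ee_rot: [[0.986, -0.164, 0.0], [-0.164, -0.986, 0.0], [0.0, -0.0, -1.0]]
ft_force: [0.6, 1.4, 0.5]
width: 0.118
gripper_force: 30.0
```

```bash
python3 -c "
from h import *
rep()"
```

```text
t 5.73 tcp chest mm [-33.5  49.  137.4] F chest [0.41 1.47 0.54] w 0.118 g 30.0
```

Request:
send_rows --plan '[0, 0, 0.2125, 0, 0, 0, 0, 0, 0, 0.2125, 0, 0, 0, 0, 0, 0, 0.2125, 0, 0, 0, 0, 0, 0, 0.2125, 0, 0, 0, 0, 0, 0, 0.2125, 0, 0, 0, 0, 0, 0, 0.2125, 0, 0, 0, 0, 0, 0, 0.2125, 0, 0, 0, 0, 0, 0, 0.2125, 0, 0, 0, 0, 0, 0, 0, 0, 0, 0, 0, 0, 0, 0, 0, 0, 0, 0]'

```text
t: 6.57
tool_pos: [0.5834, -0.0194, 0.1374]
ee_rot: [[0.986, -0.165, -0.0], [-0.165, -0.986, -0.001], [-0.0, 0.001, -1.0]]
ft_force: [-0.5, -2.7, -1.6]
width: 0.114
gripper_force: 30.0
```

```bash
python3 -c "
from h import *
rep()"
```

```text
t 6.57 tcp chest mm [-33.6  14.3 137.4] F chest [-0.08 -2.79 -1.55] w 0.114 g 30.0
```

Request:
send_rows --plan '[0, -0.1875, 0, 0.0725, 0, 0, 0, 0, -0.1875, 0, 0.0725, 0, 0, 0, 0, -0.1725, 0, 0.1025, 0, 0, 0, 0, -0.1725, 0, 0.1025, 0, 0, 0, 0, -0.155, 0, 0.13, 0, 0, 0, 0, -0.155, 0, 0.13, 0, 0, 0, 0, -0.13, 0, 0.1525, 0, 0, 0, 0, -0.13, 0, 0.1525, 0, 0, 0, 0, 0, 0, 0, 0, 0, 0, 0, 0, 0, 0, 0, 0, 0]'

```text
t: 7.4
tool_pos: [0.5576, -0.0145, 0.119]
ee_rot: [[0.986, -0.164, -0.0], [-0.164, -0.986, 0.0], [-0.0, -0.0, -1.0]]
ft_force: [-1.9, -2.1, 4.8]
width: 0.099
gripper_force: 30.0
```

```bash
python3 -c "
from h import *
print(rep()['wrist_torque'])"
```

```text
t 7.40 tcp chest mm [-59.8  15.  119. ] F chest [-1.51 -2.37  4.75] w 0.099 g 30.0
[-0.15259676  0.17042243  0.01167841]
```

Request:
send_rows --plan '[0.3, 0, 0, 0, 0, 0, 0, 0.3, 0, 0, 0, 0, 0, 0, 0.3, 0, 0, 0, 0, 0, 0, 0.3, -0.15, 0, -0.4, 0, 0, 0, 0.3, 0, 0, 0, 0, 0, 0, 0, 0, 0, 0, 0, 0, 0, 0, 0, 0, 0, 0, 0, 0, 0, 0, 0, 0, 0, 0, 0, 0, 0, 0, 0, 0, 0, 0, 0, 0, 0, 0, 0, 0, 0, 0, 0, 0, 0, 0, 0, 0]'

```text
t: 8.32
tool_pos: [0.555, -0.0141, 0.1271]
ee_rot: [[0.986, -0.164, -0.0], [-0.164, -0.986, 0.0], [-0.0, 0.0, -1.0]]
ft_force: [-2.0, 0.9, 0.9]
width: 0.107
gripper_force: 28.6
```

```bash
python3 -c "
from h import *
print(rep()['wrist_torque'])
f=grab('side');im=f['pixels'][120:240,220:340,::-1];cv2.imwrite('pics/s3.png',cv2.resize(im,None,fx=5,fy=5,interpolation=cv2.INTER_CUBIC))"
```

```text
t 8.32 tcp chest mm [-62.5  15.  127.1] F chest [-2.16  0.57  0.92] w 0.107 g 28.6
[0.01128866 0.20304464 0.01226339]
```

View pics/s3.png

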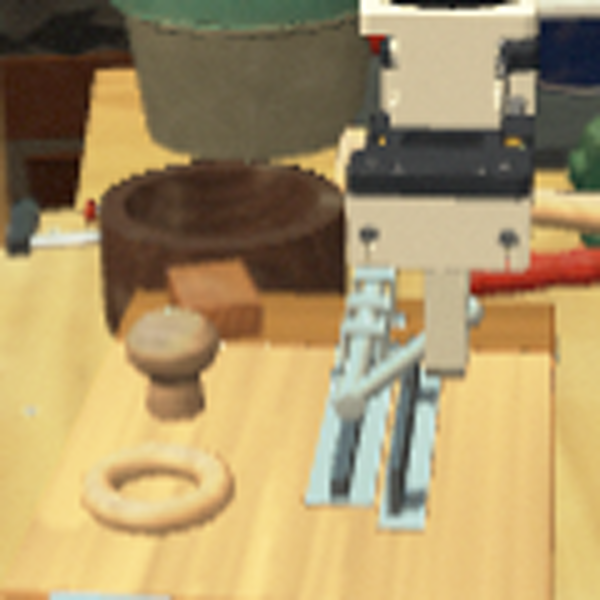

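The handle leans over the rail (bar from crop (345,405) to the ball at (475,312)), gripped near its middle by the fingers. Now I lower it in small steps until it touches the rail.

Request:
send_rows --plan '[0, -0.04, 0, 0.05, 0, 0, 0, 0, -0.035, 0, 0.055, 0, 0, 0, 0, 0, 0, 0, 0, 0, 0]'

```text
t: 8.62
tool_pos: [0.5537, -0.0139, 0.125]
ee_rot: [[0.986, -0.164, 0.001], [-0.164, -0.986, -0.0], [0.001, -0.0, -1.0]]
ft_force: [1.8, -1.6, 0.1]
width: 0.101
gripper_force: 31.5
```

Request:
send_rows --plan '[0, -0.035, 0, 0.055, 0, 0, 0, 0, 0, 0, 0, 0, 0, 0, 0, 0, 0, 0, 0, 0, 0]'

```text
t: 8.87
tool_pos: [0.553, -0.0138, 0.124]
ee_rot: [[0.986, -0.164, 0.0], [-0.164, -0.986, -0.0], [0.0, -0.0, -1.0]]
ft_force: [1.8, -0.5, 1.6]
width: 0.097
gripper_force: 30.3
```

Request:
send_rows --plan '[0, -0.03, 0, 0.055, 0, 0, 0, 0, 0, 0, 0, 0, 0, 0, 0, 0, 0, 0, 0, 0, 0]'

```text
t: 9.12
tool_pos: [0.5522, -0.0137, 0.1228]
ee_rot: [[0.986, -0.164, -0.0], [-0.164, -0.986, 0.0], [-0.0, 0.0, -1.0]]
ft_force: [1.2, -1.4, 3.2]
width: 0.091
gripper_force: 29.8
```

Request:
send_rows --plan '[0, -0.015, 0, 0.03, 0, 0, 0, 0, 0, 0, 0, 0, 0, 0, 0, 0, 0, 0, 0, 0, 0]'

```text
t: 9.37
tool_pos: [0.5519, -0.0136, 0.1222]
ee_rot: [[0.986, -0.164, -0.0], [-0.164, -0.986, 0.0], [-0.0, 0.0, -1.0]]
ft_force: [0.4, -0.4, 3.8]
width: 0.096
gripper_force: 29.7
```

Request:
send_rows --plan '[0, -0.015, 0, 0.03, 0, 0, 0, 0, 0, 0, 0, 0, 0, 0, 0, 0, 0, 0, 0, 0, 0]'

```text
t: 9.62
tool_pos: [0.5516, -0.0135, 0.1216]
ee_rot: [[0.986, -0.164, -0.0], [-0.164, -0.986, 0.0], [-0.0, 0.0, -1.0]]
ft_force: [-1.3, -1.0, 3.9]
width: 0.097
gripper_force: 29.7
```

Request:
send_rows --plan '[0, -0.015, 0, 0.03, 0, 0, 0, 0, 0, 0, 0, 0, 0, 0, 0, 0, 0, 0, 0, 0, 0]'

```text
t: 9.87
tool_pos: [0.5513, -0.0135, 0.121]
ee_rot: [[0.986, -0.164, -0.0], [-0.164, -0.986, 0.0], [-0.0, 0.0, -1.0]]
ft_force: [-1.0, -1.0, 5.1]
width: 0.096
gripper_force: 29.7
```

Request:
send_rows --plan '[0, -0.015, 0, 0.03, 0, 0, 0, 0, 0, 0, 0, 0, 0, 0, 0, 0, 0, 0, 0, 0, 0]'

```text
t: 10.12
tool_pos: [0.551, -0.0134, 0.1204]
ee_rot: [[0.986, -0.164, -0.0], [-0.164, -0.986, 0.0], [-0.0, 0.0, -1.0]]
ft_force: [-1.0, -0.9, 4.8]
width: 0.099
gripper_force: 29.8
```

```bash
cat >> h.py <<'E'
def hang():
    out=[]
    for n in('side','top'):
        W=(cloud(grab(n))-CC)@RC*1000
        y0=(np.array(sense()['tool_pos'])-CC)@RC*1000
        m=(abs(W[...,1]-y0[1])<7)&(W[...,0]>-52)&(W[...,0]<-30)&(W[...,2]>117)&(W[...,2]<150)
        b=(abs(W[...,1]-y0[1])<12)&(W[...,0]<-72)&(W[...,0]>-100)&(W[...,2]>98)
        p=W[m]; 
        if len(p)>5:
            h=np.arctan2(-(p[:,0]+20),p[:,2]-110); d=np.hypot(p[:,0]+20,p[:,2]-110)
            # upper surface: subtract offset 5 mm
            print(n,len(p),'h med(top surface, corrected)',np.round(np.median(h+np.arcsin(4.5/d)),3),'slope',np.round(np.polyfit(p[:,0],p[:,2],1),2))
        if b.sum(): print(n,'ball',b.sum(),np.round(np.median(W[b],axis=0)),np.round(W[b].max(0)),np.round(W[b].min(0)))
E
python3 -c "
from h import *
rep();hang();rep()"
```

```text
t 10.12 tcp chest mm [-66.5  15.  120.4] F chest [-0.88 -1.08  4.76] w 0.099 g 29.8
side 50 h med(top surface, corrected) 1.078 slope [ -0.55 103.27]
side ball 71 [-87.  19. 228.] [-73.  27. 316.] [-99.   3. 122.]
top ball 443 [-86.  15. 467.] [-72.  27. 473.] [-100.    3.  457.]
t 10.22 tcp chest mm [-66.5  15.  120.4] F chest [-3.23 -1.77  4.91] w 0.100 g 29.8
```

The handle is at about 1.07 rad, so it rests on the rail with about 5 N at the grip. Now I feel along chest -y.

Request:
send_rows --plan '[0, 0, 0.05, 0, 0, 0, 0, 0, 0, 0.05, 0, 0, 0, 0, 0, 0, 0, 0, 0, 0, 0]'

```text
t: 10.47
tool_pos: [0.5507, -0.0154, 0.1204]
ee_rot: [[0.986, -0.164, -0.0], [-0.164, -0.986, 0.0], [-0.0, -0.0, -1.0]]
ft_force: [-2.3, 1.9, 5.7]
width: 0.099
gripper_force: 29.8
```

Request:
send_rows --plan '[0, 0, 0.05, 0, 0, 0, 0, 0, 0, 0.05, 0, 0, 0, 0, 0, 0, 0, 0, 0, 0, 0]'

```text
t: 10.72
tool_pos: [0.5504, -0.0174, 0.1204]
ee_rot: [[0.986, -0.164, -0.0], [-0.164, -0.986, 0.0], [-0.0, -0.0, -1.0]]
ft_force: [-1.0, 1.8, 4.7]
width: 0.096
gripper_force: 29.8
```

Request:
send_rows --plan '[0, 0, 0.05, 0, 0, 0, 0, 0, 0, 0.05, 0, 0, 0, 0, 0, 0, 0, 0, 0, 0, 0]'

```text
t: 10.97
tool_pos: [0.55, -0.0194, 0.1204]
ee_rot: [[0.986, -0.164, -0.0], [-0.164, -0.986, 0.0], [-0.0, -0.0, -1.0]]
ft_force: [-1.9, 1.4, 4.8]
width: 0.097
gripper_force: 29.8
```

Request:
send_rows --plan '[0, -0.012, 0, 0.025, 0, 0, 0, 0, 0, 0, 0, 0, 0, 0, 0, 0, 0, 0, 0, 0, 0]'

```text
t: 11.22
tool_pos: [0.5498, -0.0193, 0.12]
ee_rot: [[0.986, -0.164, -0.0], [-0.164, -0.986, 0.0], [-0.0, -0.0, -1.0]]
ft_force: [-1.8, 1.5, 5.1]
width: 0.096
gripper_force: 29.8
```

Request:
send_rows --plan '[0, -0.012, 0, 0.025, 0, 0, 0, 0, 0, 0, 0, 0, 0, 0, 0, 0, 0, 0, 0, 0, 0]'

```text
t: 11.47
tool_pos: [0.5496, -0.0193, 0.1195]
ee_rot: [[0.986, -0.164, -0.0], [-0.164, -0.986, 0.0], [-0.0, -0.0, -1.0]]
ft_force: [-1.9, 1.4, 5.6]
width: 0.098
gripper_force: 29.8
```

```bash
python3 -c "
from h import *
rep();hang();rep()"
```

```text
t 11.47 tcp chest mm [-67.    9.  119.5] F chest [-2.14  1.08  5.58] w 0.098 g 29.8
side 44 h med(top surface, corrected) 1.113 slope [ -0.57 102.01]
side ball 62 [-91.  13. 227.] [-75.  21. 315.] [-99.  -3. 120.]
top ball 443 [-86.   9. 466.] [-72.  21. 473.] [-100.   -3.  456.]
t 11.57 tcp chest mm [-66.9   9.  119.5] F chest [-2.42  0.14  5.52] w 0.102 g 29.8
```

Request:
send_rows --plan '[0, -0.012, 0, 0.03, 0, 0, 0, 0, 0, 0, 0, 0, 0, 0, 0, 0, 0, 0, 0, 0, 0]'

```text
t: 11.82
tool_pos: [0.5493, -0.0192, 0.1189]
ee_rot: [[0.986, -0.164, -0.0], [-0.164, -0.986, 0.0], [-0.0, -0.0, -1.0]]
ft_force: [-2.0, 0.6, 6.1]
width: 0.097
gripper_force: 29.9
```

Request:
send_rows --plan '[0, -0.012, 0, 0.03, 0, 0, 0, 0, 0, 0, 0, 0, 0, 0, 0, 0, 0, 0, 0, 0, 0]'

```text
t: 12.07
tool_pos: [0.5491, -0.0191, 0.1183]
ee_rot: [[0.986, -0.164, -0.0], [-0.164, -0.986, 0.0], [-0.0, -0.0, -1.0]]
ft_force: [-2.7, 1.0, 4.8]
width: 0.098
gripper_force: 29.9
```

```bash
python3 -c "
from h import *
rep();hang();print(rep()['wrist_torque'])
f=grab('side');im=f['pixels'][160:230,255:335,::-1];cv2.imwrite('pics/s4.png',cv2.resize(im,None,fx=7,fy=7,interpolation=cv2.INTER_CUBIC))"
```

```text
t 12.07 tcp chest mm [-67.5   9.  118.3] F chest [-2.78  0.54  4.8 ] w 0.098 g 29.9
side 45 h med(top surface, corrected) 1.107 slope [ -0.45 106.91]
side ball 68 [-90.  13. 226.] [-73.  21. 314.] [-99.  -3. 118.]
top ball 442 [-86.   9. 465.] [-72.  21. 471.] [-100.   -3.  455.]
t 12.17 tcp chest mm [-67.5   9.  118.2] F chest [-3.27  1.12  5.93] w 0.097 g 29.9
[0.24876137 0.14677982 0.03519233]
```

View pics/s4.png

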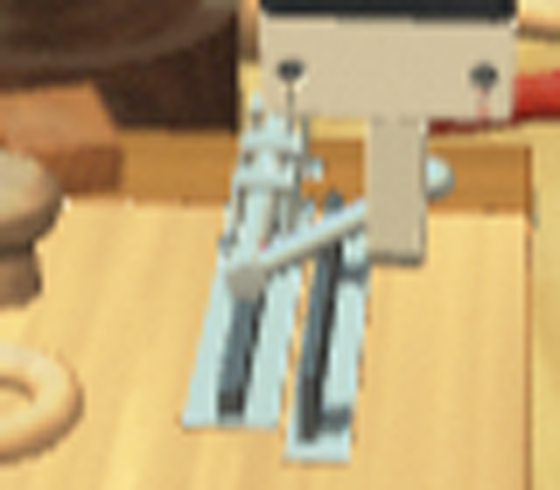

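The bar still lies across the rail's top edge (crop 330,225) and the force has levelled off at about 5 N. I'll keep sliding and watch for Fz to drop.

Request:
send_rows --plan '[0, 0, 0.05, 0, 0, 0, 0, 0, 0, 0.05, 0, 0, 0, 0, 0, 0, 0, 0, 0, 0, 0]'

```text
t: 12.47
tool_pos: [0.5487, -0.0211, 0.1183]
ee_rot: [[0.986, -0.164, -0.0], [-0.164, -0.986, 0.0], [-0.0, -0.0, -1.0]]
ft_force: [-3.2, 2.0, 6.0]
width: 0.094
gripper_force: 29.9
```

Request:
send_rows --plan '[0, 0, 0.05, 0.01, 0, 0, 0, 0, 0, 0.05, 0.01, 0, 0, 0, 0, 0, 0, 0, 0, 0, 0]'

```text
t: 12.72
tool_pos: [0.5484, -0.0231, 0.1179]
ee_rot: [[0.986, -0.164, -0.0], [-0.164, -0.986, 0.0], [-0.0, -0.0, -1.0]]
ft_force: [-3.5, 2.0, 6.5]
width: 0.103
gripper_force: 29.9
```

Request:
send_rows --plan '[0, 0, 0.05, 0.01, 0, 0, 0, 0, 0, 0.05, 0.01, 0, 0, 0, 0, 0, 0, 0, 0, 0, 0]'

```text
t: 12.97
tool_pos: [0.548, -0.0249, 0.1176]
ee_rot: [[0.986, -0.164, -0.0], [-0.164, -0.986, 0.001], [-0.001, -0.001, -1.0]]
ft_force: [-4.0, 3.1, 8.0]
width: 0.099
gripper_force: 30.0
```

```bash
python3 -c "
from h import *
rep();hang()"
```

```text
t 12.97 tcp chest mm [-67.6   3.1 117.6] F chest [-4.44  2.37  8.04] w 0.099 g 30.0
side 46 h med(top surface, corrected) 1.137 slope [ -0.49 104.24]
side ball 64 [-90.   6. 225.] [-73.  15. 313.] [-99.  -8. 119.]
top ball 439 [-86.   3. 465.] [-72.  15. 469.] [-100.   -9.  455.]
```

Request:
send_rows --plan '[0, 0, 0.05, 0, 0, 0, 0, 0, 0, 0.05, 0, 0, 0, 0, 0, 0, 0, 0, 0, 0, 0]'

```text
t: 13.32
tool_pos: [0.5477, -0.0269, 0.1177]
ee_rot: [[0.986, -0.164, -0.0], [-0.164, -0.986, 0.001], [-0.0, -0.001, -1.0]]
ft_force: [-4.0, 3.2, 7.5]
width: 0.1
gripper_force: 30.0
```

Request:
send_rows --plan '[0, 0, 0.05, 0, 0, 0, 0, 0, 0, 0.05, 0, 0, 0, 0, 0, 0, 0, 0, 0, 0, 0]'

```text
t: 13.57
tool_pos: [0.5474, -0.0289, 0.1177]
ee_rot: [[0.986, -0.164, -0.0], [-0.164, -0.986, 0.001], [-0.0, -0.0, -1.0]]
ft_force: [-4.1, 1.9, 8.8]
width: 0.096
gripper_force: 30.0
```

Request:
send_rows --plan '[0, 0, 0.05, 0, 0, 0, 0, 0, 0, 0.05, 0, 0, 0, 0, 0, 0, 0, 0, 0, 0, 0]'

```text
t: 13.82
tool_pos: [0.547, -0.0309, 0.1177]
ee_rot: [[0.986, -0.164, -0.0], [-0.164, -0.986, 0.001], [-0.0, -0.0, -1.0]]
ft_force: [-4.8, 2.0, 8.3]
width: 0.097
gripper_force: 30.0
```

```bash
python3 -c "
from h import *
rep();hang()"
```

```text
t 13.82 tcp chest mm [-67.6  -2.9 117.7] F chest [-5.04  1.2   8.31] w 0.097 g 30.0
side 48 h med(top surface, corrected) 1.121 slope [ -0.49 104.74]
side ball 66 [-89.   0. 225.] [-73.   9. 314.] [-99. -14. 117.]
top ball 444 [-86.  -3. 464.] [-72.   9. 470.] [-100.  -15.  455.]
```

Request:
send_rows --plan '[0, 0, 0.05, 0, 0, 0, 0, 0, 0, 0.05, 0, 0, 0, 0, 0, 0, 0, 0, 0, 0, 0]'

```text
t: 14.17
tool_pos: [0.5468, -0.0328, 0.1177]
ee_rot: [[0.986, -0.164, -0.0], [-0.164, -0.986, 0.001], [-0.0, -0.001, -1.0]]
ft_force: [-4.2, 2.4, 7.8]
width: 0.096
gripper_force: 30.0
```

Request:
send_rows --plan '[0, 0, 0.05, 0, 0, 0, 0, 0, 0, 0.05, 0, 0, 0, 0, 0, 0, 0, 0, 0, 0, 0]'

```text
t: 14.42
tool_pos: [0.5464, -0.0348, 0.1177]
ee_rot: [[0.986, -0.164, -0.0], [-0.164, -0.986, 0.001], [-0.0, -0.001, -1.0]]
ft_force: [-3.2, 3.6, 8.3]
width: 0.096
gripper_force: 30.0
```

Request:
send_rows --plan '[0, 0, 0.05, 0, 0, 0, 0, 0, 0, 0.05, 0, 0, 0, 0, 0, 0, 0, 0, 0, 0, 0]'

```text
t: 14.67
tool_pos: [0.5461, -0.0368, 0.1177]
ee_rot: [[0.986, -0.164, -0.0], [-0.164, -0.986, 0.001], [-0.0, -0.0, -1.0]]
ft_force: [-3.8, 2.2, 8.3]
width: 0.097
gripper_force: 30.0
```

```bash
python3 -c "
from h import *
rep();hang()"
```

```text
t 14.67 tcp chest mm [-67.6  -8.9 117.7] F chest [-4.12  1.53  8.25] w 0.097 g 30.0
side 49 h med(top surface, corrected) 1.127 slope [ -0.5  103.92]
side ball 71 [-89.  -7. 225.] [-76.   3. 313.] [-98. -20. 140.]
top ball 442 [-86.  -9. 464.] [-72.   3. 470.] [-100.  -21.  456.]
```

Request:
send_rows --plan '[0, 0, 0.05, 0, 0, 0, 0, 0, 0, 0.05, 0, 0, 0, 0, 0, 0, 0, 0, 0, 0, 0]'

```text
t: 15.02
tool_pos: [0.5458, -0.0388, 0.1177]
ee_rot: [[0.986, -0.164, -0.0], [-0.164, -0.986, 0.001], [-0.0, -0.0, -1.0]]
ft_force: [-4.3, 2.3, 8.7]
width: 0.097
gripper_force: 30.0
```

Request:
send_rows --plan '[0, 0, 0.05, 0, 0, 0, 0, 0, 0, 0.05, 0, 0, 0, 0, 0, 0, 0, 0, 0, 0, 0]'

```text
t: 15.27
tool_pos: [0.5454, -0.0407, 0.1177]
ee_rot: [[0.986, -0.164, -0.0], [-0.164, -0.986, 0.001], [-0.0, -0.0, -1.0]]
ft_force: [-4.6, 2.5, 8.2]
width: 0.098
gripper_force: 30.0
```

```bash
python3 -c "
from h import *
rep();hang()"
```

```text
t 15.27 tcp chest mm [-67.6 -12.9 117.7] F chest [-4.91  1.72  8.2 ] w 0.098 g 30.0
side 46 h med(top surface, corrected) 1.144 slope [ -0.45 105.73]
side ball 77 [-89. -10. 225.] [-72.  -1. 313.] [-98. -24. 117.]
top ball 439 [-86. -13. 464.] [-72.  -1. 469.] [-100.  -25.  453.]
```

I felt no notch between bolt 45 and 73 mm. The force is mostly along the bar, meaning strain in the grip rather than rail contact. I'll relax the grip and regrip before pressing again.

Request:
send_rows --plan '[0.2, 0, 0, 0, 0, 0, 0, 0.2, 0, 0, 0, 0, 0, 0, 0.2, 0, 0, -0.2, 0, 0, 0, 0, 0, 0, 0, 0, 0, 0, 0, 0, 0, 0, 0, 0, 0, 0, 0, 0, 0, 0, 0, 0, 0, 0, 0, 0, 0, 0, 0, 0, 0, 0, 0, 0, 0, 0]'

```text
t: 16.03
tool_pos: [0.5456, -0.0409, 0.1215]
ee_rot: [[0.986, -0.164, 0.0], [-0.164, -0.986, 0.0], [0.0, -0.0, -1.0]]
ft_force: [-0.2, 0.5, 2.1]
width: 0.102
gripper_force: 29.9
```

```bash
python3 -c "
from h import *
rep();hang();rep()"
```

```text
t 16.03 tcp chest mm [-67.4 -13.  121.5] F chest [-0.3   0.51  2.11] w 0.102 g 29.9
side 47 h med(top surface, corrected) 1.131 slope [ -0.49 103.99]
side ball 75 [-87. -10. 230.] [-75.  -1. 318.] [-98. -25. 124.]
top ball 447 [-86. -13. 468.] [-72.  -1. 473.] [-100.  -25.  459.]
t 16.13 tcp chest mm [-67.4 -13.  121.5] F chest [-0.03  0.54  1.8 ] w 0.096 g 29.9
```

Request:
send_rows --plan '[0, -0.022, 0, 0.045, 0, 0, 0, 0, 0, 0, 0, 0, 0, 0, 0, 0, 0, 0, 0, 0, 0]'

```text
t: 16.38
tool_pos: [0.5452, -0.0409, 0.1207]
ee_rot: [[0.986, -0.164, 0.0], [-0.164, -0.986, -0.0], [0.0, 0.0, -1.0]]
ft_force: [-1.0, -0.2, 4.3]
width: 0.098
gripper_force: 29.9
```

```bash
python3 -c "
from h import *
rep()"
```

```text
t 16.38 tcp chest mm [-67.8 -13.  120.7] F chest [-0.98 -0.4   4.26] w 0.098 g 29.9
```

Request:
send_rows --plan '[0, -0.022, 0, 0.045, 0, 0, 0, 0, 0, 0, 0, 0, 0, 0, 0, 0, 0, 0, 0, 0, 0]'

```text
t: 16.63
tool_pos: [0.5449, -0.0408, 0.1201]
ee_rot: [[0.986, -0.164, 0.001], [-0.164, -0.986, -0.0], [0.001, 0.0, -1.0]]
ft_force: [-2.0, -0.3, 7.1]
width: 0.098
gripper_force: 30.0
```

```bash
python3 -c "
from h import *
rep();hang()"
```

```text
t 16.63 tcp chest mm [-68.1 -13.  120.1] F chest [-1.88 -0.57  7.11] w 0.098 g 30.0
side 47 h med(top surface, corrected) 1.146 slope [ -0.42 106.58]
side ball 55 [-85. -10. 151.] [-72.  -2. 316.] [-98. -23. 118.]
top ball 444 [-86. -13. 467.] [-72.  -1. 472.] [-100.  -25.  458.]
```

That is stiff contact now: about 3.7 N/mm, with 7 N at the grip. Now I slide back along +y and watch for a drop.

Request:
send_rows --plan '[0, 0, -0.05, 0, 0, 0, 0, 0, 0, -0.05, 0, 0, 0, 0, 0, 0, 0, 0, 0, 0, 0]'

```text
t: 16.98
tool_pos: [0.5452, -0.0393, 0.1201]
ee_rot: [[0.986, -0.164, 0.001], [-0.164, -0.986, -0.001], [0.001, 0.001, -1.0]]
ft_force: [-2.6, -3.6, 8.5]
width: 0.095
gripper_force: 30.0
```

Request:
send_rows --plan '[0, 0, -0.05, 0, 0, 0, 0, 0, 0, -0.05, 0, 0, 0, 0, 0, 0, 0, 0, 0, 0, 0]'

```text
t: 17.23
tool_pos: [0.5455, -0.0373, 0.1201]
ee_rot: [[0.986, -0.164, 0.001], [-0.164, -0.986, -0.001], [0.001, 0.001, -1.0]]
ft_force: [-2.3, -2.2, 7.3]
width: 0.101
gripper_force: 30.0
```

Request:
send_rows --plan '[0, 0, -0.05, 0, 0, 0, 0, 0, 0, -0.05, 0, 0, 0, 0, 0, 0, 0, 0, 0, 0, 0]'

```text
t: 17.48
tool_pos: [0.5458, -0.0354, 0.1202]
ee_rot: [[0.986, -0.164, 0.001], [-0.164, -0.986, -0.001], [0.001, 0.001, -1.0]]
ft_force: [-3.0, -3.8, 7.3]
width: 0.104
gripper_force: 30.0
```

Request:
send_rows --plan '[0, 0, -0.05, 0, 0, 0, 0, 0, 0, -0.05, 0, 0, 0, 0, 0, 0, 0, 0, 0, 0, 0]'

```text
t: 17.73
tool_pos: [0.5461, -0.0334, 0.1201]
ee_rot: [[0.986, -0.165, 0.001], [-0.165, -0.986, -0.001], [0.001, 0.001, -1.0]]
ft_force: [-2.9, -3.1, 8.3]
width: 0.097
gripper_force: 30.0
```

Request:
send_rows --plan '[0, 0, -0.05, 0, 0, 0, 0, 0, 0, -0.05, 0, 0, 0, 0, 0, 0, 0, 0, 0, 0, 0]'

```text
t: 17.98
tool_pos: [0.5465, -0.0314, 0.1201]
ee_rot: [[0.986, -0.164, 0.001], [-0.164, -0.986, -0.001], [0.001, 0.001, -1.0]]
ft_force: [-2.7, -2.1, 7.1]
width: 0.1
gripper_force: 30.0
```

Request:
send_rows --plan '[0, 0, -0.05, 0, 0, 0, 0, 0, 0, -0.05, 0, 0, 0, 0, 0, 0, 0, 0, 0, 0, 0]'

```text
t: 18.23
tool_pos: [0.5468, -0.0295, 0.1202]
ee_rot: [[0.986, -0.165, 0.001], [-0.165, -0.986, -0.001], [0.001, 0.001, -1.0]]
ft_force: [-1.7, -3.3, 7.3]
width: 0.099
gripper_force: 30.0
```

Request:
send_rows --plan '[0, 0, -0.05, 0, 0, 0, 0, 0, 0, -0.05, 0, 0, 0, 0, 0, 0, 0, 0, 0, 0, 0]'

```text
t: 18.48
tool_pos: [0.5471, -0.0275, 0.1202]
ee_rot: [[0.986, -0.165, 0.001], [-0.165, -0.986, -0.001], [0.001, 0.001, -1.0]]
ft_force: [-2.7, -2.3, 7.0]
width: 0.097
gripper_force: 30.0
```

Request:
send_rows --plan '[0, 0, -0.05, 0, 0, 0, 0, 0, 0, -0.05, 0, 0, 0, 0, 0, 0, 0, 0, 0, 0, 0]'

```text
t: 18.73
tool_pos: [0.5474, -0.025, 0.12]
ee_rot: [[0.986, -0.164, 0.0], [-0.164, -0.986, -0.0], [0.0, 0.0, -1.0]]
ft_force: [-1.3, 0.1, 6.3]
width: 0.1
gripper_force: 30.0
```

Something changed at y≈+3: Fy vanished and Fz fell. I'll probe downward here.

Request:
send_rows --plan '[0, -0.015, 0, 0.04, 0, 0, 0, 0, 0, 0, 0, 0, 0, 0, 0, 0, 0, 0, 0, 0, 0]'

```text
t: 18.98
tool_pos: [0.5471, -0.0247, 0.1193]
ee_rot: [[0.986, -0.164, 0.0], [-0.164, -0.986, 0.0], [0.0, -0.0, -1.0]]
ft_force: [-2.8, 2.2, 8.6]
width: 0.099
gripper_force: 30.0
```

```bash
python3 -c "
from h import *
rep();hang()"
```

```text
t 18.98 tcp chest mm [-68.5   3.2 119.3] F chest [-3.1   1.68  8.58] w 0.099 g 30.0
side 40 h med(top surface, corrected) 1.161 slope [ -0.43 106.14]
side ball 65 [-87.   7. 223.] [-73.  15. 314.] [-99.  -8. 122.]
top ball 443 [-86.   3. 467.] [-72.  15. 471.] [-100.   -9.  457.]
```

Request:
send_rows --plan '[0, 0, -0.05, 0, 0, 0, 0, 0, 0, 0, 0, 0, 0, 0, 0, 0, 0, 0, 0, 0, 0]'

```text
t: 19.33
tool_pos: [0.5472, -0.0239, 0.1193]
ee_rot: [[0.986, -0.164, 0.0], [-0.164, -0.986, 0.0], [0.0, -0.0, -1.0]]
ft_force: [-4.0, 1.5, 7.7]
width: 0.098
gripper_force: 30.0
```

Request:
send_rows --plan '[0, 0, -0.05, 0, 0, 0, 0, 0, 0, 0, 0, 0, 0, 0, 0, 0, 0, 0, 0, 0, 0]'

```text
t: 19.58
tool_pos: [0.5473, -0.023, 0.1192]
ee_rot: [[0.986, -0.164, 0.0], [-0.164, -0.986, -0.0], [0.0, 0.0, -1.0]]
ft_force: [-3.4, -0.2, 6.9]
width: 0.1
gripper_force: 30.0
```

Request:
send_rows --plan '[0, 0, -0.05, 0, 0, 0, 0, 0, 0, 0, 0, 0, 0, 0, 0, 0, 0, 0, 0, 0, 0]'

```text
t: 19.83
tool_pos: [0.5475, -0.0221, 0.1192]
ee_rot: [[0.986, -0.164, -0.0], [-0.164, -0.986, -0.0], [0.0, 0.0, -1.0]]
ft_force: [-4.3, -1.0, 7.5]
width: 0.1
gripper_force: 30.0
```

Request:
send_rows --plan '[0, -0.015, 0, 0.045, 0, 0, 0, 0, 0, 0, 0, 0, 0, 0, 0, 0, 0, 0, 0, 0, 0]'

```text
t: 20.08
tool_pos: [0.5472, -0.022, 0.1181]
ee_rot: [[0.986, -0.164, -0.0], [-0.164, -0.986, -0.0], [-0.0, 0.0, -1.0]]
ft_force: [-2.8, -0.4, 5.3]
width: 0.096
gripper_force: 30.0
```

```bash
python3 -c "
from h import *
rep();hang()"
```

```text
t 20.08 tcp chest mm [-68.9   5.9 118.1] F chest [-2.7  -0.89  5.3 ] w 0.096 g 30.0
side 42 h med(top surface, corrected) 1.18 slope [ -0.41 106.33]
side ball 58 [-89.   8. 223.] [-75.  18. 314.] [-100.   -5.  120.]
top ball 441 [-86.   6. 466.] [-72.  18. 471.] [-100.   -6.  455.]
```

The force fell while pressing down and the handle turned further, so the bar is entering the notch at y≈6. I continue downward.

Request:
send_rows --plan '[0, -0.018, 0, 0.05, 0, 0, 0, 0, -0.018, 0, 0.05, 0, 0, 0, 0, 0, 0, 0, 0, 0, 0]'

```text
t: 20.43
tool_pos: [0.5465, -0.0219, 0.1162]
ee_rot: [[0.986, -0.164, 0.0], [-0.164, -0.986, -0.0], [0.0, 0.0, -1.0]]
ft_force: [-2.4, -0.2, 5.5]
width: 0.098
gripper_force: 30.0
```

```bash
python3 -c "
from h import *
rep();hang()"
```

```text
t 20.43 tcp chest mm [-69.6   5.9 116.2] F chest [-2.31 -0.57  5.51] w 0.098 g 30.0
side 38 h med(top surface, corrected) 1.209 slope [ -0.33 109.23]
side ball 59 [-91.   9. 223.] [-73.  17. 312.] [-99.  -5. 117.]
top ball 436 [-86.   6. 464.] [-72.  18. 469.] [-100.   -6.  455.]
```

Request:
send_rows --plan '[0, -0.02, 0, 0.05, 0, 0, 0, 0, -0.02, 0, 0.05, 0, 0, 0, 0, -0.018, 0, 0.05, 0, 0, 0, 0, -0.016, 0, 0.05, 0, 0, 0, 0, 0, 0, 0, 0, 0, 0]'

```text
t: 20.95
tool_pos: [0.5453, -0.0213, 0.1123]
ee_rot: [[0.986, -0.164, 0.001], [-0.164, -0.986, 0.001], [0.001, -0.001, -1.0]]
ft_force: [0.3, 4.2, 6.1]
width: 0.098
gripper_force: 30.0
```

Request:
send_rows --plan '[0, -0.016, 0, 0.05, 0, 0, 0, 0, -0.014, 0, 0.05, 0, 0, 0, 0, -0.014, 0, 0.05, 0, 0, 0, 0, -0.012, 0, 0.05, 0, 0, 0, 0, 0, 0, 0, 0, 0, 0]'

```text
t: 21.37
tool_pos: [0.5442, -0.0206, 0.1082]
ee_rot: [[0.986, -0.164, 0.001], [-0.164, -0.986, 0.002], [0.001, -0.002, -1.0]]
ft_force: [-0.3, 6.5, 5.5]
width: 0.095
gripper_force: 30.0
```

```bash
python3 -c "
from h import *
rep();hang()"
```

```text
t 21.37 tcp chest mm [-72.1   6.8 108.2] F chest [-1.35  6.38  5.46] w 0.095 g 30.0
side 30 h med(top surface, corrected) 1.27 slope [ -0.2  112.64]
side ball 45 [-92.  10. 214.] [-81.  17. 261.] [-99.  -5. 127.]
top ball 429 [-86.   7. 457.] [-72.  19. 460.] [-100.   -5.  449.]
```

The notch's -y wall is pushing towards +y with 6 N. I shift with it, then continue.

Request:
send_rows --plan '[0, 0, -0.05, 0, 0, 0, 0, 0, 0, -0.05, 0, 0, 0, 0, 0, 0, 0, 0, 0, 0, 0]'

```text
t: 21.72
tool_pos: [0.5443, -0.0195, 0.108]
ee_rot: [[0.986, -0.164, 0.0], [-0.164, -0.986, -0.0], [0.0, 0.0, -1.0]]
ft_force: [-1.4, -0.5, 4.2]
width: 0.101
gripper_force: 30.0
```

Request:
send_rows --plan '[0, -0.01, 0, 0.05, 0, 0, 0, 0, -0.008, 0, 0.05, 0, 0, 0, 0, -0.006, 0, 0.05, 0, 0, 0, 0, -0.004, 0, 0.05, 0, 0, 0, 0, 0, 0, 0, 0, 0, 0]'

```text
t: 22.13
tool_pos: [0.5435, -0.0193, 0.1037]
ee_rot: [[0.986, -0.164, -0.001], [-0.164, -0.986, 0.0], [-0.001, 0.0, -1.0]]
ft_force: [-3.1, 1.0, 4.0]
width: 0.098
gripper_force: 30.0
```

```bash
python3 -c "
from h import *
rep();hang()"
```

```text
t 22.13 tcp chest mm [-73.    7.9 103.7] F chest [-3.21  0.44  3.96] w 0.098 g 30.0
side 25 h med(top surface, corrected) 1.323 slope [-9.0000e-02  1.1627e+02]
side ball 49 [-88.  11. 134.] [-76.  19. 257.] [-99.  -4. 106.]
top ball 419 [-86.   8. 452.] [-72.  20. 456.] [-100.   -4.  445.]
```

Request:
send_rows --plan '[0, -0.003, 0, 0.05, 0, 0, 0, 0, -0.002, 0, 0.05, 0, 0, 0, 0, 0, 0, 0.05, 0, 0, 0, 0, 0, 0, 0, 0, 0, 0]'

```text
t: 22.57
tool_pos: [0.5434, -0.0193, 0.1007]
ee_rot: [[0.986, -0.164, -0.001], [-0.164, -0.986, -0.0], [-0.001, 0.0, -1.0]]
ft_force: [-4.8, -0.2, 3.0]
width: 0.098
gripper_force: 30.0
```

Request:
send_rows --plan '[0, 0, 0, 0.05, 0, 0, 0, 0, 0, 0, 0.05, 0, 0, 0, 0, 0, 0, 0, 0, 0, 0]'

```text
t: 22.82
tool_pos: [0.5434, -0.0193, 0.0987]
ee_rot: [[0.986, -0.164, -0.001], [-0.164, -0.986, -0.0], [-0.001, 0.0, -1.0]]
ft_force: [-4.3, -0.1, 3.1]
width: 0.095
gripper_force: 30.0
```

```bash
python3 -c "
from h import *
rep();hang()"
```

```text
t 22.82 tcp chest mm [-73.    7.9  98.7] F chest [-4.27 -0.85  3.09] w 0.095 g 30.0
side 13 h med(top surface, corrected) 1.392 slope [ -0.17 111.54]
side ball 50 [-90.  11. 129.] [-74.  20. 250.] [-99.  -0. 100.]
top ball 413 [-86.   8. 447.] [-72.  20. 452.] [-100.   -4.  440.]
```

Request:
send_rows --plan '[0, 0, 0, 0.05, 0, 0, 0, 0, 0, 0, 0.05, 0, 0, 0, 0, 0, 0, 0, 0, 0, 0]'

```text
t: 23.17
tool_pos: [0.5436, -0.0193, 0.0968]
ee_rot: [[0.986, -0.164, -0.0], [-0.164, -0.986, -0.0], [-0.0, 0.0, -1.0]]
ft_force: [-4.5, -0.3, 3.5]
width: 0.099
gripper_force: 30.0
```

Request:
send_rows --plan '[0, 0, 0, 0.05, 0, 0, 0, 0, 0, 0, 0, 0, 0, 0, 0, 0, 0, 0, 0, 0, 0]'

```text
t: 23.42
tool_pos: [0.5436, -0.0193, 0.0959]
ee_rot: [[0.986, -0.164, -0.0], [-0.164, -0.986, -0.0], [-0.0, 0.0, -1.0]]
ft_force: [-4.9, 0.4, 4.0]
width: 0.096
gripper_force: 30.0
```

```bash
python3 -c "
from h import *
rep()
W=(cloud(grab('side'))-CC)@RC*1000
m=(abs(W[...,1]-8)<8)&(W[...,0]>-64)&(W[...,0]<-27)&(W[...,2]>100)&(W[...,2]<140)
p=W[m]
for lo in range(-64,-26,6):
    q=p[(p[:,0]>=lo)&(p[:,0]<lo+6)];
    if len(q): print(lo,len(q),np.round(np.percentile(q[:,2],[50,90]),1))"
```

```text
t 23.42 tcp chest mm [-72.9   8.   95.9] F chest [-4.94 -0.37  4.05] w 0.096 g 30.0
-64 8 [117.9 120.5]
-58 15 [117.5 119.9]
-52 12 [117.  119.6]
-46 10 [118.1 119.5]
-40 13 [114.5 116.7]
-34 11 [113.  116.6]
-28 4 [114.2 116.1]
```

The handle is nearly flat. I release, rise, close the fingers, and press the bar home from above.

Request:
send_rows --plan '[0.25, 0, 0, 0, 0, 0, 0, 0.25, 0, 0, 0, 0, 0, 0, 0.25, 0, 0, 0, 0, 0, 0, 0.25, 0, 0, -0.6, 0, 0, 0, 0.25, 0, 0, -0.6, 0, 0, 0, 0, 0, 0, -0.5, 0, 0, 0, 0, 0, 0, 0, 0, 0, 0, 0, 0, 0, 0, 0, 0, 0, 0, 0, 0, 0, 0, 0, 0, 0, 0, 0, 0, 0, 0, 0]'

```text
t: 24.3
tool_pos: [0.5434, -0.0193, 0.1294]
ee_rot: [[0.986, -0.164, -0.001], [-0.164, -0.986, 0.0], [-0.001, 0.0, -1.0]]
ft_force: [0.3, 0.2, -0.3]
width: 0.006
gripper_force: 0.0
```

```bash
python3 -c "
from h import *
rep()
W=(cloud(grab('side'))-CC)@RC*1000
m=(abs(W[...,1]-8)<8)&(W[...,0]>-100)&(W[...,0]<-27)&(W[...,2]>100)&(W[...,2]<128)
p=W[m]
for lo in range(-100,-26,6):
    q=p[(p[:,0]>=lo)&(p[:,0]<lo+6)];
    if len(q): print(lo,len(q),np.round(np.percentile(q[:,2],[50,90]),1))"
```

```text
t 24.30 tcp chest mm [-73.1   8.  129.4] F chest [ 0.29  0.25 -0.29] w 0.006 g 0.0
-94 12 [121.6 124.8]
-88 12 [121.4 125.5]
-82 12 [121.6 123.9]
-76 15 [119.7 122.7]
-70 10 [117.8 121.6]
-64 10 [119.4 121.1]
-58 14 [116.9 120.5]
-52 12 [116.8 119.4]
-46 8 [117.5 118.7]
-40 13 [114.5 118.3]
-34 10 [113.8 116.7]
-28 5 [113.9 115. ]
```

Request:
send_rows --plan '[0, 0, 0, 0.2, 0, 0, 0, 0, 0, 0, 0.15, 0, 0, 0, 0, 0, 0, 0.1, 0, 0, 0, 0, 0, 0, 0, 0, 0, 0]'

```text
t: 24.68
tool_pos: [0.5433, -0.0193, 0.1201]
ee_rot: [[0.986, -0.164, -0.001], [-0.164, -0.986, 0.0], [-0.001, 0.0, -1.0]]
ft_force: [-0.1, 0.4, -0.3]
width: 0.005
gripper_force: 0.0
```

Request:
send_rows --plan '[0, 0, 0, 0.06, 0, 0, 0, 0, 0, 0, 0.06, 0, 0, 0, 0, 0, 0, 0, 0, 0, 0]'

```text
t: 24.93
tool_pos: [0.5436, -0.0193, 0.1183]
ee_rot: [[0.986, -0.164, -0.0], [-0.164, -0.986, 0.0], [-0.0, -0.0, -1.0]]
ft_force: [-0.7, 0.7, 0.8]
width: 0.005
gripper_force: 0.0
```

Request:
send_rows --plan '[0, 0, 0, 0.05, 0, 0, 0, 0, 0, 0, 0.05, 0, 0, 0, 0, 0, 0, 0, 0, 0, 0]'

```text
t: 25.18
tool_pos: [0.5436, -0.0193, 0.1164]
ee_rot: [[0.986, -0.164, -0.0], [-0.164, -0.986, 0.0], [-0.0, 0.0, -1.0]]
ft_force: [0.8, 0.6, -0.3]
width: 0.006
gripper_force: 0.1
```

Request:
send_rows --plan '[0, 0, 0, 0.05, 0, 0, 0, 0, 0, 0, 0, 0, 0, 0, 0, 0, 0, 0, 0, 0, 0]'

```text
t: 25.43
tool_pos: [0.5436, -0.0193, 0.1155]
ee_rot: [[0.986, -0.164, -0.0], [-0.164, -0.986, -0.0], [-0.0, 0.0, -1.0]]
ft_force: [0.1, 0.8, -0.3]
width: 0.005
gripper_force: 0.0
```

Request:
send_rows --plan '[0, 0, 0, 0.05, 0, 0, 0, 0, 0, 0, 0, 0, 0, 0, 0, 0, 0, 0, 0, 0, 0]'

```text
t: 25.68
tool_pos: [0.5437, -0.0193, 0.1149]
ee_rot: [[0.986, -0.164, 0.0], [-0.164, -0.986, -0.0], [0.0, -0.0, -1.0]]
ft_force: [-1.3, 0.2, 4.4]
width: 0.002
gripper_force: 1.9
```

Request:
send_rows --plan '[0, 0, 0, 0.05, 0, 0, 0, 0, 0, 0, 0, 0, 0, 0, 0, 0, 0, 0, 0, 0, 0]'

```text
t: 25.93
tool_pos: [0.5438, -0.0193, 0.1143]
ee_rot: [[0.986, -0.164, 0.001], [-0.164, -0.986, -0.0], [0.001, -0.0, -1.0]]
ft_force: [-5.0, 0.8, 10.4]
width: 0.006
gripper_force: 4.8
```

Request:
send_rows --plan '[0, 0, 0, 0.05, 0, 0, 0, 0, 0, 0, 0, 0, 0, 0, 0, 0, 0, 0, 0, 0, 0]'

```text
t: 26.18
tool_pos: [0.5438, -0.0193, 0.1139]
ee_rot: [[0.986, -0.164, 0.001], [-0.164, -0.986, -0.0], [0.001, -0.0, -1.0]]
ft_force: [-6.9, 0.2, 15.4]
width: 0.004
gripper_force: 7.6
```

Firm stop at z≈0.1145, which is a flat bar's top (115 mm). Now I retreat and check.

Request:
send_rows --plan '[0, 0, 0, -0.2, 0, 0, 0, 0, 0, 0, -1, 0, 0, 0, 0, 0, 0, -1, 0, 0, 0, 0, 0, 0, -1, 0, 0, 0, 0, 0, 0, -1, 0, 0, 0, 0, -0.5, 0, -1, 0, 0, 0, 0, -0.5, 0, -1, 0, 0, 0, 0, 0, 0, 0, 0, 0, 0, 0, 0, 0, 0, 0, 0, 0]'

```text
t: 26.93
tool_pos: [0.5241, -0.016, 0.2374]
ee_rot: [[0.986, -0.164, 0.002], [-0.164, -0.986, -0.0], [0.002, -0.0, -1.0]]
ft_force: [-0.5, -0.1, -1.2]
width: 0.005
gripper_force: 0.0
```

```bash
python3 -c "
from h import *
rep()
f=grab('side')
W=(cloud(f)-CC)@RC*1000
m=(abs(W[...,1]-8)<9)&(W[...,0]>-100)&(W[...,0]<-27)&(W[...,2]>100)&(W[...,2]<128)
p=W[m]
for lo in range(-100,-26,6):
    q=p[(p[:,0]>=lo)&(p[:,0]<lo+6)];
    if len(q): print(lo,len(q),np.round(np.percentile(q[:,2],[50,90]),1))
im=f['pixels'][150:250,225:345,::-1];cv2.imwrite('pics/s5.png',cv2.resize(im,None,fx=6,fy=6,interpolation=cv2.INTER_CUBIC))"
```

```text
t 26.93 tcp chest mm [-92.6   8.1 237.4] F chest [-0.46 -0.16 -1.19] w 0.005 g 0.0
-94 12 [112.  114.3]
-88 14 [111.8 114.8]
-82 8 [111.  114.8]
-76 12 [111.8 114.6]
-70 12 [111.4 114.4]
-64 11 [113.1 114.5]
-58 15 [112.3 114.8]
-52 12 [111.5 114.6]
-46 12 [114.3 117.6]
-40 12 [112.7 114.7]
-34 9 [112.2 114.7]
-28 3 [113.3 113.7]
```

View pics/s5.png

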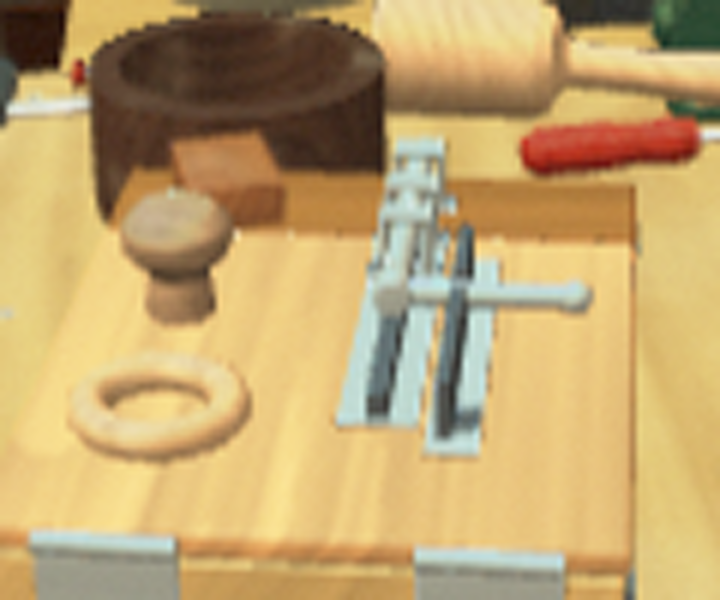

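The handle lies flat through the notch (bar from crop (390,293) to the ball at (580,296)), with its top level at 114.5 mm along its whole length. The bolt is at about 52 mm, the ring, knob and offcut look undisturbed, and the gripper is clear.

```bash
python3 -c "
from station import *
print(close_job())"
```

```text
the job is handed in; nothing more can be done
None
```

The chest is locked and the job is handed in: the bolt is about 52 mm across, the handle lies flat in the notch and is let go, and the ring, knob and offcut look unmoved in the last picture; no verdict came back.

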